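Load two ramekins onto a self-levelling sprung dispenser

ROBOT

A 7-joint arm with a two-finger parallel gripper is mounted at the origin on a cart in front of the work surface, level with it; the furniture and walls round the work are solid. World frame = base frame: x ahead of the robot, y to its left, z up, the work surface at z = 0. Lengths are in m, angles in rad, forces in N, time in s.
With the tool pointing down it reaches from about 0.4 to 0.875 m from the base axis. Payload 19.3 kg.
Tool frame: the origin (TCP) lies midway between the tips of the shut fingers; the grasp point (between the pads) lies 19 mm behind it; z points along the fingers, y is the line along which they close (so a half turn about z gives the same grasp; the last joint's range is limited). The gripper opens to 85 mm and grips with 20 to 120 N. Pads are 22 mm wide; open, the fingers measure 114 mm over their backs; the gripper's body (76 mm by 85 mm) begins 54 mm behind the grasp point. The pads swing forward as they close: fully open they stand 13 mm farther back than shut.
Start: joints at [-1.419, 0.521, -0.036, 1.599, 0.021, 1.021, -0.113], TCP at [0.138, 0.61, 0.231] pointing down, gripper open.
Joint ranges: [-2.91, 2.91], [-0.3, 2.13], [-1.5, 1.42], [0.17, 2.43], [-1.26, 4.41], [0.16, 1.93], [-2.52, 2.52]. Speed limits (rad/s): [1.89, 1.89, 2.39, 2.39, 3.01, 3.01, 3.01].

INTERFACE

Orientations are given as [roll, pitch, yaw] about the fixed x, y, z axes, in that order (R = Rz(yaw) Ry(pitch) Rx(roll)).
In Python, from workcell import bot, viewer, probe_bus, order gives the robot as it stands (bot), with the cameras (viewer), the readings (probe_bus) and the job (order).
- The arm moves only by the shell command python3 nudge.py FILE [FORCE], which reads ROWS from the file FILE. ROWS is one flat JSON list of numbers that holds 1 to 5 rows one after another, with no inner brackets; each row has 7 numbers: the finger opening in m, then dx, dy, dz in fractions of the full range, 1 being 0.8 m, then a rotation vector rx, ry, rz in normalised numbers (1 is 45 degrees); each row is the pose to reach, as a shift and turn from the pose commanded when the command began, along the tool's axes at that moment; what a row does not reach only later rows make up. A row lasts 1/8 s, in which the tool goes at most 0.0625 m and 0.188 rad, less where a joint would pass 70% of its speed; a pose out of reach is approached as far as the arm can. The fingers move at their own pace and stop on an object; FORCE is the grip in N (left out, the last holds). Time passes only in rows, so rows that do not move let the fingers close. It prints the time, the measured TCP pose, the force, the opening and the grip force at its end. A shift or turn number past 1, either way, is cut back to 1. Input that does not fit is refused with a message, and nothing moves.
- probe_bus.observe(): the state, without advancing time (a new reading comes with each control period).
- viewer.grab_frame(name): name is "scene" or "top" or "wrist"; returns the picture (384x512x3 uint8, blue, green, red); there is no depth.
- viewer.calibration(name): a dict with "vfov" (degrees; the focal length in pixels is half the picture's height over the tangent of half this angle, whatever the lens; pixels are square), "cx", "cy" (the principal point, pixels), "eye" and "attitude" of the camera in the world. Camera axes: x right, y down, z forward; pixel columns grow to the right and rows downward; lengths in m; the calibration is good to about 2 mm. A picture is of the moment at which its call begins: read the wrist's pose just before it. calibration takes no time and is no camera call; for the wrist camera it gives the pose at the moment of the call.
- order.job_done(): hands the job in; it is judged then, once.
The state is a dict: "clock": time; "qpos": joint angles; "qd": joint speeds; "joint_efforts": joint torques, N m; "position": TCP position; "tool_rot": TCP orientation; "force": force on the tool from outside, world axes, zero at the start; "moment": the same for the moment, N m; "grip_width": finger opening in m; "finger_force": force on a finger pad.
Only numpy, scipy, OpenCV 4.12 (cv2) and the standard library are available. Lean on these libraries where they do the work, as an engineer would, in place of code of your own. Each camera call takes 0.05 s, during which the arm holds its last target. There are 200 camera calls.

TASK

Put the two clean ramekins that stand on the cold hob away in the spring-lift dispenser on the worktop to its left, which already holds one. Load them one at a time: set each gently and straight onto the top of the stack (do not drop it), let go, and let the sprung carrier sink under it and settle before the next, so that both end up nested and level on the stack between the guide rods. Leave the tin, the mug and the spice jar where they are.

Things in the scene. Friction and masses are not known exactly. Their poses are not given: they have to be found in the camera images.
- ramekin_a: white fluted ceramic ramekin (straight-sided stacking dish), 60 mm across, 34 mm high, wall 4 mm, 0.12 to 0.17 kg. Origin: centre of its underside; z up its axis. Its foot, 5 mm high and 41 to 47 mm across, drops into the 52 mm mouth of one below, so stacked ones stand 29 mm apart. One of the two to load (either order); starts upright on the flat black hob, whose glass is z = 0.
- ramekin_b: white fluted ceramic ramekin (straight-sided stacking dish), 60 mm across, 34 mm high, wall 4 mm, 0.12 to 0.17 kg. Origin: centre of its underside; z up its axis. The other one to load, the same as ramekin_a in every way; starts upright on the hob too.
- stack_ramekin: white fluted ceramic ramekin (straight-sided stacking dish), 60 mm across, 34 mm high, wall 4 mm, 0.12 to 0.17 kg. Origin: centre of its underside; z up its axis. The same dish as ramekin_a: the one that is in the dispenser from the start; it rides with the sprung carrier. The first one loaded nests with its origin 29 mm above this one's, the second 58 mm above.
- dispenser: fixed steel dispenser, 124 mm across its base, 112 mm high, upright on the worktop (5 mm lower than the hob glass). Origin: centre of its underside, z up the stack's axis. Round housing up to 53 mm; above it four upright 6 mm rods at 45, 135, 225, 315 degrees in its frame, 65 mm apart across the stack (2.5 mm beside a ramekin), flare outward in the top 20 mm to a collar ring.
- collar (a point): centre of the collar ring's top edge, on the stack's axis, 112 mm above the dispenser's underside and its highest part. The collar is 98 mm across outside, 90 inside. When settled, the rim of the uppermost ramekin stands 1 to 28 mm above the collar (about 16), however many are loaded.
- lift (a joint): metres that the sprung, damped carrier under the stack has sunk: about 0 (-0.005 to 0.006) with the one ramekin of the start; stops at -0.034 (up) and 0.074 (down). Spring 47 N/m: each added ramekin sinks it about 29 mm (25 to 35), in about 1.5 s once let go, so the top of the stack comes back to about the same height.
- tin_1: bystander: round flat tin, 86 mm across, 40 mm high, on the worktop beyond the dispenser; origin under its centre.
- mug_1: bystander: small white mug, 59 mm across, 83 mm over the handle, 55 mm high, on the worktop left of the dispenser; origin at its underside.
- spice_jar_4: bystander: glass spice jar with a black cap, 41 mm across, 105 mm high, on the worktop beyond the dispenser; origin under its centre.

How it is judged:
On the way, in this order (a step that is already met when the one before it is completed fails the run):
1. one ramekin nests level on the stack, let go, and the carrier has sunk under its weight and settled (((z of ramekin_a in the frame of stack_ramekin between 0.026 and 0.032 m and horizontal distance between ramekin_a and collar below 0.007 m and angle between ramekin_a's own z axis and vertical below 0.1 rad and linear speed of ramekin_a below 0.03 m/s and contact force between ramekin_a and the fingers below 0.1 N) or (z of ramekin_b in the frame of stack_ramekin between 0.026 and 0.032 m and horizontal distance between ramekin_b and collar below 0.007 m and angle between ramekin_b's own z axis and vertical below 0.1 rad and linear speed of ramekin_b below 0.03 m/s and contact force between ramekin_b and the fingers below 0.1 N)) and value of joint lift above 0.019 m and velocity of joint lift below 0.02 m/s), for 0.2 s.
2. both ramekins nest on the stack and the carrier has sunk under both (((z of ramekin_a in the frame of stack_ramekin between 0.026 and 0.032 m and horizontal distance between each of ramekin_a, ramekin_b and collar below 0.007 m and angle between each of ramekin_a, ramekin_b's own z axis and vertical below 0.1 rad and z of ramekin_b in the frame of stack_ramekin between 0.054 and 0.062 m) or (z of ramekin_b in the frame of stack_ramekin between 0.026 and 0.032 m and horizontal distance between each of ramekin_b, ramekin_a and collar below 0.007 m and angle between each of ramekin_b, ramekin_a's own z axis and vertical below 0.1 rad and z of ramekin_a in the frame of stack_ramekin between 0.054 and 0.062 m)) and value of joint lift above 0.043 m), for 0.2 s.
At the end, for the whole second after the job is handed in: Both ramekins stand nested one on the other on the one that was there (29 mm apart, within 3 to 4 mm), within 7 mm of the dispenser's axis, level within 0.1 rad, at rest and let go, and the carrier has sunk at least 43 mm under their weight (all of step 2 and angle between stack_ramekin's own z axis and vertical below 0.1 rad and linear speed of each of ramekin_a, ramekin_b below 0.03 m/s); the robot touches nothing.
It fails at once if a ramekin dropped freely (falling faster than 0.6 m/s, about 18 mm of fall) ((contact force between ramekin_a and anything else below 0.1 N and linear speed of ramekin_a above 0.6 m/s) or (contact force between ramekin_b and anything else below 0.1 N and linear speed of ramekin_b above 0.6 m/s)).
It fails at once if the tin, the mug or the spice jar pushed more than 30 mm or tipped over (distance of any of tin_1, mug_1, spice_jar_4 from where it was at the start of the episode above 0.03 m or angle between any of tin_1, mug_1, spice_jar_4's own z axis and vertical above 0.4 rad).
It also fails if it takes over 67 s, if anything falls off the work surface, if the arm or the gripper's body presses on something with over 40 N, if the wrist force passes 120 N, or if a joint passes its speed limit or range.

## Working session

There is one attempt and no reset: what is moved stays moved. The work goes in short steps, Python scripts to look and compute and a shell command to move; the robot and the scene stay as the last step left them, time stands still between calls to the robot, and variables do not carry over. Pictures are saved under pics/ and viewed, at most 13 in all, crops included, and the job is handed in when it is done.

```bash
ls; mkdir -p pics
python3 - <<'E'
from workcell import bot, viewer, probe_bus, order
import cv2
for n in("scene","top"):
    cv2.imwrite(f"pics/{n}0.png",viewer.grab_frame(n)); print(n,viewer.calibration(n))
print(viewer.calibration("wrist")); cv2.imwrite("pics/wrist0.png",viewer.grab_frame("wrist"))
s=probe_bus.observe(); print(s)
E
```

```text
nudge.py
pics
workcell.py
scene {'vfov': 54.65597609314492, 'cx': 248.46632701440456, 'cy': 195.2662691318985, 'eye': array([ 0.17516929, -0.4882149 ,  0.77411316]), 'attitude': array([-2.34389789, -0.0113592 , -0.55825788])}
top {'vfov': 45.93630561427009, 'cx': 249.72620365712882, 'cy': 197.5261476677687, 'eye': array([0.38388923, 0.0890104 , 1.52006927]), 'attitude': array([-3.00624027, -0.00835426, -1.55092588])}
{'vfov': 69.80485989771199, 'cx': 255.8517306865961, 'cy': 192.70490071968223, 'eye': array([0.06987568, 0.62533575, 0.37478492]), 'attitude': array([2.86280835e+00, 1.04493295e-03, 1.34881764e+00])}
{'clock': 0.15, 'qpos': array([-1.41921857,  0.5218882 , -0.0363231 ,  1.59990187,  0.02122328,
        1.02106882, -0.11278729]), 'qd': array([ 0.00035634, -0.00355081,  0.00233329, -0.00218964, -0.00100496,
        0.0005311 ,  0.00043894]), 'joint_efforts': array([ 1.70561918e-03, -9.27393079e+01,  1.98089696e+00, -3.70051968e+01,
        1.80419628e-02,  6.59585188e-03,  4.04512537e-05]), 'position': array([0.13745851, 0.60942961, 0.23084219]), 'tool_rot': array([-3.14071567e+00,  8.07356865e-05,  2.91982420e+00]), 'force': array([0.30718244, 0.05158714, 0.06343822]), 'moment': array([-0.00216382,  0.01447148, -0.0119361 ]), 'finger_force': 0.0, 'grip_width': 0.08558560792891046}
```

View pics/scene0.png

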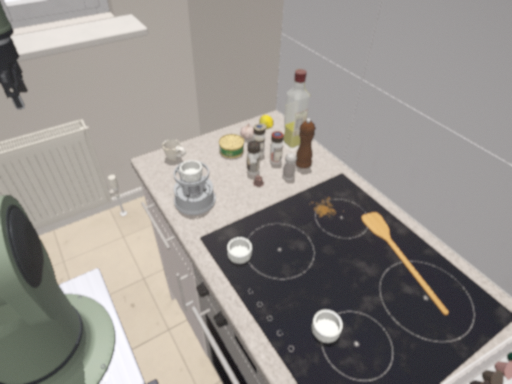

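View pics/top0.png

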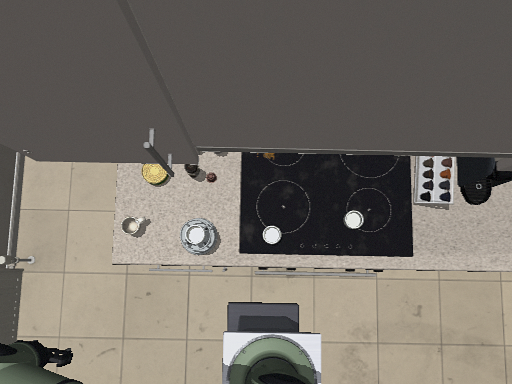

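Scene: ramekins at about (239,250) and (327,325), and the dispenser with its stack ramekin at (192,172). Top: ramekins at (272,235) and (353,219), dispenser at (198,235). Next I fit the blobs and triangulate.

```bash
cat > h.py <<'E'
import numpy as np, cv2
from scipy.spatial.transform import Rotation as R
from workcell import bot, viewer, probe_bus, order
def ray(c,u,v):
    f=192/np.tan(np.radians(c["vfov"]/2))
    d=R.from_euler("xyz",c["attitude"]).apply([(u-c["cx"])/f,(v-c["cy"])/f,1]); return np.array(c["eye"]),d/np.linalg.norm(d)
def proj(c,P):
    f=192/np.tan(np.radians(c["vfov"]/2))
    p=R.from_euler("xyz",c["attitude"]).inv().apply(np.asarray(P)-c["eye"]); return np.c_[f*p[...,0]/p[...,2]+c["cx"],f*p[...,1]/p[...,2]+c["cy"]]
def plane(c,u,v,z):
    o,d=ray(c,u,v); return o+d*(z-o[2])/d[2]
def tri(rays):
    A=sum(np.eye(3)-np.outer(d,d) for o,d in rays); b=sum((np.eye(3)-np.outer(d,d))@o for o,d in rays); return np.linalg.solve(A,b)
def circ(x,y,z,r,n=72):
    t=np.linspace(0,2*np.pi,n); return np.c_[x+r*np.cos(t),y+r*np.sin(t),0*t+z]
def tool(target):  # shift in tool axes from measured pose
    s=probe_bus.observe(); return R.from_euler("xyz",s["tool_rot"]).inv().apply(np.asarray(target)-s["position"])
E
python3 - <<'E'
from h import *
S,T=[viewer.calibration(n) for n in("scene","top")]
for a,b in (((239,243),(272,235)),((327,319),(353,219)),((191,170),(197,235))):
    r=[ray(S,*a),ray(T,*b)]; print(tri(r),plane(S,*a,.034),plane(T,*b,.034))
i,j=cv2.imread("pics/scene0.png"),cv2.imread("pics/top0.png")
a=cv2.resize(i[150:350,160:360],(500,500),interpolation=cv2.INTER_CUBIC)
b=cv2.resize(j[190:270,180:260],(280,280),interpolation=cv2.INTER_CUBIC);b2=cv2.resize(j[190:270,255:335],(280,280),interpolation=cv2.INTER_CUBIC)
o=np.zeros((560,780,3),np.uint8);o[:500,:500]=a;o[:280,500:]=b;o[280:,500:]=b2
cv2.imwrite("pics/c1.png",o)
E
```

```text
[0.46436753 0.00566483 0.05139877] [0.47252353 0.01707413 0.034     ] [0.46417341 0.00522022 0.034     ]
[ 0.52193523 -0.25931584  0.04346966] [ 0.52709079 -0.25671253  0.034     ] [ 0.52222121 -0.26110606  0.034     ]
[0.45542051 0.24108886 0.11936935] [0.49259353 0.33594964 0.034     ] [0.45918896 0.25057948 0.034     ]
```

View pics/c1.png

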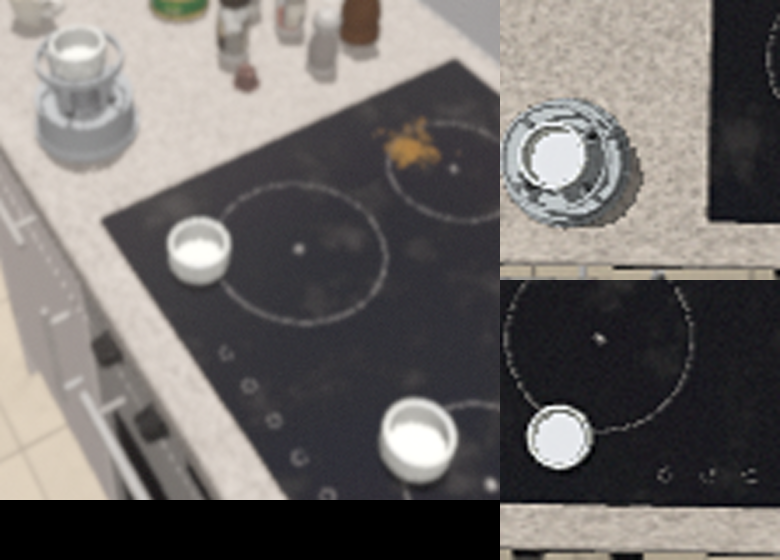

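The crop shows the stack ramekin's rim in the collar and two free-standing ramekins. Now I fly toward the dispenser and look with the wrist camera.

Careful with the scale: shifts go in shares of 0.8 m and turns go in shares of 45 degrees. That gives: -0.18 m / 0.8 = -0.225, -0.02 m / 0.8 = -0.025.

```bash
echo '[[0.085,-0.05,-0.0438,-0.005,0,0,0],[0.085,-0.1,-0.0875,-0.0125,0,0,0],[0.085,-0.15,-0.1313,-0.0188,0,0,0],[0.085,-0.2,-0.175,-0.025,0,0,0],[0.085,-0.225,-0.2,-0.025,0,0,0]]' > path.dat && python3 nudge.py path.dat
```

```text
refused: ROWS must be one flat list, 7 numbers to a row, no inner brackets. Nothing was moved.
```

Refused on format, not on reach. It needs one flat list, 7 numbers to a row, no inner brackets.

```bash
echo '[0.085,-0.05,-0.0438,-0.005,0,0,0,0.085,-0.1,-0.0875,-0.0125,0,0,0,0.085,-0.15,-0.1313,-0.0188,0,0,0,0.085,-0.2,-0.175,-0.025,0,0,0,0.085,-0.225,-0.2,-0.025,0,0,0]' > path.dat && python3 nudge.py path.dat && echo '[0.085,-0.05,-0.0438,0,0,0,0,0.085,-0.1,-0.0875,0,0,0,0,0.085,-0.15,-0.1313,0,0,0,0,0.085,-0.2,-0.175,0,0,0,0,0.085,-0.2,-0.175,0,0,0,0]' > path.dat && python3 nudge.py path.dat
python3 - <<'E'
from h import *
print(tool([.455,.24,.25]))
c=viewer.calibration("wrist");cv2.imwrite("pics/w1.png",viewer.grab_frame("wrist"));print(c)
np.save("w1.npy",c,allow_pickle=True); print(probe_bus.observe()["tool_rot"],probe_bus.observe()["qpos"])
E
```

```text
clock: 0.78
position: [0.2795, 0.4118, 0.2517]
tool_rot: [3.141, 0.001, 2.917]
force: [-0.1, 0.1, -1.0]
grip_width: 0.0848
finger_force: 0.0
clock: 1.4
position: [0.405, 0.239, 0.2513]
tool_rot: [-3.141, 0.001, 2.914]
force: [0.5, 1.5, 0.4]
grip_width: 0.0846
finger_force: 0.0
[-0.04847637  0.01228578  0.00135236]
{'vfov': 69.80485989771199, 'cx': 255.8517306865961, 'cy': 192.70490071968223, 'eye': array([0.33741299, 0.25526953, 0.39528157]), 'attitude': array([2.86220611e+00, 7.59520147e-04, 1.34316572e+00])}
[-3.14133206e+00  3.32386792e-05  2.91669963e+00] [-0.75846491  0.25110022  0.11370887  1.97377912 -0.03523392  0.9187461
  0.71900171]
```

View pics/w1.png

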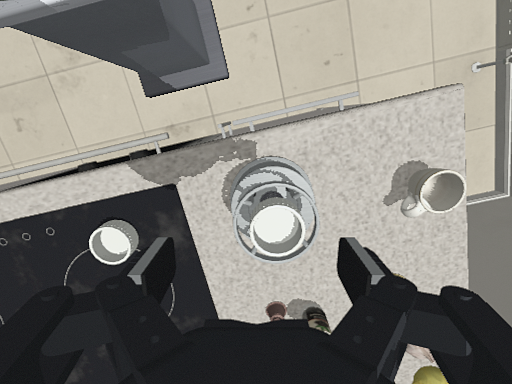

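Wrist view: stack rim about (277,231), collar about (275,221), ramekin A about (114,242). I move across to a second viewpoint above ramekin A.

Scaled: -0.21 m / 0.8 = -0.2625, -0.015 m / 0.8 = -0.0188.

```bash
echo '[0.085,-0.0188,-0.0688,0,0,0,0,0.085,-0.0375,-0.1375,0,0,0,0,0.085,-0.0563,-0.2063,0,0,0,0,0.085,-0.075,-0.2625,0,0,0,0,0.085,-0.075,-0.2625,0,0,0,0]' > path.dat && python3 nudge.py path.dat && echo '[0.085,0,0,0,0,0,0,0.085,0,0,0,0,0,0]' > path.dat && python3 nudge.py path.dat
python3 - <<'E'
from h import *
c=viewer.calibration("wrist");cv2.imwrite("pics/w2.png",viewer.grab_frame("wrist"))
np.save("w2.npy",c,allow_pickle=True);print(c)
E
```

```text
clock: 2.08
position: [0.4154, 0.0223, 0.2514]
tool_rot: [-3.141, 0.0, 2.917]
force: [0.3, 1.0, 0.2]
grip_width: 0.0851
finger_force: 0.0
clock: 2.33
position: [0.4154, 0.0255, 0.2512]
tool_rot: [3.142, -0.0, 2.922]
force: [0.2, 0.3, -0.3]
grip_width: 0.0855
finger_force: 0.0
{'vfov': 69.80485989771199, 'cx': 255.8517306865961, 'cy': 192.70490071968223, 'eye': array([0.34782713, 0.0411029 , 0.39523375]), 'attitude': array([ 2.86310179e+00, -4.23551020e-05,  1.35105638e+00])}
```

View pics/w2.png

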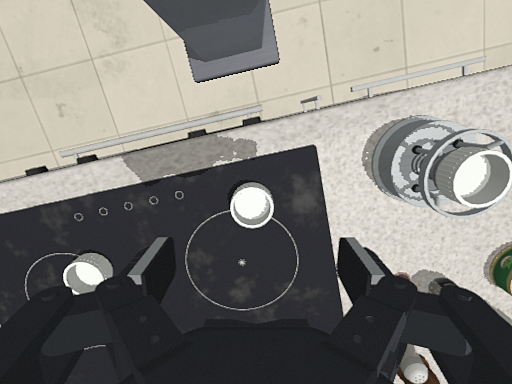

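Second view: ramekin A at (252,204), stack rim (482,178), collar ring (470,172), ramekin B partly hidden at (88,278). I fit the rim and collar circles jointly over the two wrist views.

```bash
cat > fit.py <<'E'
from h import *
from scipy.optimize import differential_evolution
from scipy.ndimage import map_coordinates
def samp(g,c,P):
    p=proj(c,P); return map_coordinates(g,[p[:,1],p[:,0]],order=1,mode="nearest")
def fit(views,x0,pairs,w=(.02,.02,.025)):
    """pairs: (r_bright,r_dark); robust contrast along the circle in all views"""
    G=[(cv2.cvtColor(cv2.GaussianBlur(i,(0,0),.7),cv2.COLOR_BGR2GRAY).astype(float),c) for i,c in views]
    cost=lambda q:-sum(np.clip(samp(g,c,circ(*q,a))-samp(g,c,circ(*q,b)),-40,40).mean() for g,c in G for a,b in pairs)
    r=differential_evolution(cost,[(a-b,a+b) for a,b in zip(x0,w)],seed=1,tol=1e-6,popsize=25); return r.x,r.fun
def load(n): return cv2.imread(f"pics/{n}.png"),np.load(f"{n}.npy",allow_pickle=True).item()
RIM=[(.029,.0315),(.028,.0245)]
COL=[(.048,.0505),(.047,.0435)]
E
python3 - <<'E'
from fit import *
w1,w2=load("w1"),load("w2")
s=(cv2.imread("pics/scene0.png"),viewer.calibration("scene"));t=(cv2.imread("pics/top0.png"),viewer.calibration("top"))
for n,v in(("w12",[w1,w2]),("w1",[w1]),("w2",[w2]),("st",[s,t]),("all",[w1,w2,s,t])):
    print(n,"A",*fit(v,[.465,.006,.034],RIM),"stack",*fit(v,[.455,.24,.12],RIM),"collar",*fit(v,[.455,.24,.107],COL))
for n,v in(("w2",[w2]),("st",[s,t])):print(n,"B",*fit(v,[.522,-.26,.036],RIM))
E
```

```text
w12 A [0.46847616 0.00771365 0.03470044] -131.42117820863695 stack [0.45937141 0.25010414 0.12539641] -124.04771746143152 collar [0.46005516 0.25076783 0.10610406] -81.21132064891634
w1 A [0.47039873 0.00390384 0.02963722] -66.70182723224404 stack [0.46099607 0.24988478 0.12174928] -66.20614846690684 collar [0.46118606 0.2502614  0.10364209] -46.5677673203388
w2 A [0.46957345 0.00785896 0.03228209] -65.67547048738737 stack [0.46255498 0.25592633 0.1180733 ] -62.800684261780106 collar [0.46086447 0.25292033 0.10296992] -40.61257794373315
st A [0.46612906 0.00679018 0.03473024] -42.51830654271755 stack [0.45828743 0.25021935 0.12401806] -41.2713401560932 collar [0.45883671 0.25021281 0.10811887] -21.39090830912656
all A [0.46788248 0.00749054 0.0348208 ] -164.37330169076895 stack [0.45901056 0.25005113 0.12571513] -162.1789322699941 collar [0.45975638 0.25067027 0.106425  ] -100.37863414157192
w2 B [ 0.53057728 -0.27399403  0.02139171] -32.351935472575725
st B [ 0.52214041 -0.26349625  0.03353135] -64.75425694062874
```

Fits agree within a few millimetres: A (0.468, 0.008, rim 0.0345), stack (0.4595, 0.250, rim 0.125), collar 0.1065. Going over A, then descending.

Scaled: 0.185 m / 0.8 = 0.2313, 0.15 m / 0.8 = 0.1875.

```bash
echo '[0.085,-0.035,-0.0038,0.0625,0,0,0,0.085,-0.0688,-0.0075,0.125,0,0,0,0.085,-0.0688,-0.0075,0.1875,0,0,0,0.085,-0.0688,-0.0075,0.2313,0,0,0,0.085,-0.0688,-0.0075,0.2313,0,0,0]' > path.dat && python3 nudge.py path.dat
python3 - <<'E'
from h import *
print(tool([.468,.0076,.004]))
E
```

```text
clock: 3.0
position: [0.4665, 0.0066, 0.0646]
tool_rot: [-3.14, -0.004, 2.921]
force: [1.0, 0.3, 0.2]
grip_width: 0.0848
finger_force: 0.0
[-0.00151474  0.00135037  0.06059853]
```

Scaled: 0.061 m / 0.8 = 0.0763, 0.05 m / 0.8 = 0.0625.

```bash
echo '[0.085,0,0.0013,0.0313,0,0,0,0.085,-0.0013,0.0013,0.0625,0,0,0,0.085,-0.0013,0.0013,0.0763,0,0,0,0.085,-0.0013,0.0013,0.0763,0,0,0]' > path.dat && python3 nudge.py path.dat 40 && echo '[0.05,0,0,0,0,0,0,0.05,0,0,0,0,0,0,0.05,0,0,0,0,0,0,0.05,0,0,0,0,0,0,0.05,0,0,0,0,0,0]' > path.dat && python3 nudge.py path.dat 40
```

```text
clock: 3.5
position: [0.4693, 0.0072, 0.0059]
tool_rot: [3.141, 0.0, 2.92]
force: [-1.1, 0.1, 0.3]
grip_width: 0.0848
finger_force: 0.0
clock: 4.12
position: [0.4696, 0.0071, 0.0065]
tool_rot: [3.141, 0.001, 2.92]
force: [-2.5, 0.6, 18.1]
grip_width: 0.0583
finger_force: 39.0
```

Gripped at 58 mm (39 N). Lifting and checking with the wrist and top cameras numerically.

Scaled: -0.18 m / 0.8 = -0.225, -0.14 m / 0.8 = -0.175.

```bash
echo '[0.05,0,0,-0.0125,0,0,0,0.05,0,0,-0.05,0,0,0,0.05,0,0,-0.1125,0,0,0,0.05,0,0,-0.175,0,0,0,0.05,0,0,-0.225,0,0,0]' > path.dat && python3 nudge.py path.dat && echo '[0.05,0,0,0,0,0,0,0.05,0,0,0,0,0,0]' > path.dat && python3 nudge.py path.dat
python3 - <<'E'
from fit import *
s=probe_bus.observe();c=viewer.calibration("wrist");i=viewer.grab_frame("wrist");cv2.imwrite("pics/w3.png",i)
print(s["position"],s["tool_rot"])
p=s["position"]
v=[(i,c),(viewer.grab_frame("scene"),viewer.calibration("scene"))];cv2.imwrite("pics/s3.png",v[1][0])
np.save("w3.npy",c,allow_pickle=True)
for q in(v[:1],v): 
    x,f=fit(q,p+[0,0,.03],RIM); print(x,f,x-p)
E
```

```text
clock: 4.75
position: [0.469, 0.0069, 0.188]
tool_rot: [3.141, 0.001, 2.919]
force: [0.6, -0.0, -0.6]
grip_width: 0.0582
finger_force: 44.0
clock: 5.0
position: [0.4687, 0.0071, 0.1851]
tool_rot: [3.141, -0.0, 2.92]
force: [-0.2, 0.5, -1.0]
grip_width: 0.0583
finger_force: 44.1
[0.46865338 0.00707288 0.18514491] [ 3.14145753e+00 -1.81305332e-04  2.91993244e+00]
[0.46682191 0.00833345 0.21419217] -71.41708756142802 [-0.00183147  0.00126058  0.02904726]
[0.46704393 0.00798167 0.21306506] -76.70594121105995 [-0.00160946  0.00090879  0.02792015]
```

View pics/w3.png

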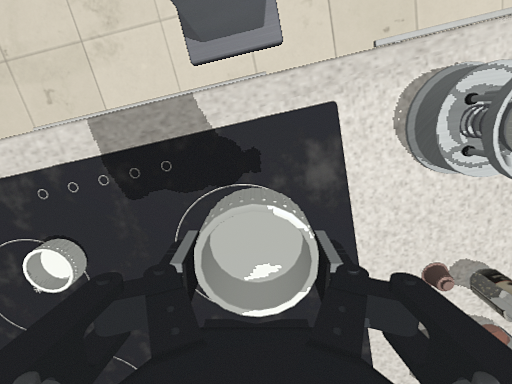

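Ramekin A is held level, rim centred at (257,258) in the picture and 28.5 mm above the TCP; B is at (55,268). Carry it over the dispenser.

Scaled: 0.234 m / 0.8 = 0.2925, 0.185 m / 0.8 = 0.2313.

```bash
echo '[0.05,0.0125,0.0438,0,0,0,0,0.05,0.0275,0.1063,0,0,0,0,0.05,0.0438,0.1688,0,0,0,0,0.05,0.06,0.2313,0,0,0,0,0.05,0.075,0.2925,0,0,0,0]' > path.dat && python3 nudge.py path.dat && echo '[0.05,0,0,0,0,0,0,0.05,0,0,0,0,0,0,0.05,0,0,0,0,0,0]' > path.dat && python3 nudge.py path.dat
python3 - <<'E'
from fit import *
s=probe_bus.observe();c=viewer.calibration("wrist");i=viewer.grab_frame("wrist");p=s["position"]
cv2.imwrite("pics/w4.png",i);print(p)
v=[(i,c),(viewer.grab_frame("scene"),viewer.calibration("scene")),(viewer.grab_frame("top"),viewer.calibration("top"))]
for q in(v[:1],v[:2],v): 
    x,f=fit(q,p+[0,0,.03],RIM,(.01,.01,.015)); print("held",x,f,x-p)
    y,f=fit(q,[.4595,.2505,.1065],COL,(.01,.01,.01)); print("col",y,f)
print(tool([.4612,.2492,.1255]))
E
```

```text
clock: 5.72
position: [0.4613, 0.2498, 0.1842]
tool_rot: [-3.14, -0.001, 2.92]
force: [1.6, -0.9, -1.6]
grip_width: 0.0581
finger_force: 44.0
clock: 6.1
position: [0.4621, 0.2472, 0.185]
tool_rot: [-3.141, -0.0, 2.918]
force: [0.6, -0.2, -0.7]
grip_width: 0.058
finger_force: 44.0
[0.46208704 0.24718235 0.18495324]
held [0.46123944 0.24756156 0.21304232] -60.63976745889098 [-0.0008476   0.00037921  0.02808908]
col [0.45619527 0.2435048  0.10317449] -16.9554544054961
held [0.46123944 0.24756155 0.21304234] -69.43242750010265 [-0.00084761  0.0003792   0.02808909]
col [0.46039677 0.24956856 0.1165    ] -22.799913285547124
held [0.46127948 0.24756024 0.21293919] -73.60980713031739 [-0.00080756  0.00037789  0.02798595]
col [0.46039682 0.24956866 0.1165    ] -22.595374350159602
[0.00126341 0.00125896 0.05981105]
```

View pics/w4.png

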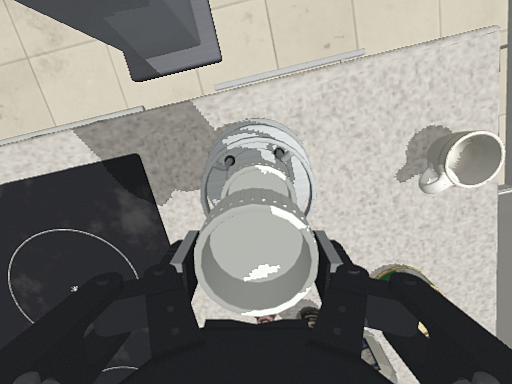

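Held dish at (257,258), directly over the stack, with the collar and the lower dish visible behind it. Correct by about 2 mm and lower gently.

```bash
echo '[0.05,0.0025,0.0025,0.0188,0,0,0,0.05,0.0025,0.0025,0.0375,0,0,0,0.05,0.0025,0.0025,0.0525,0,0,0,0.05,0.0025,0.0025,0.0625,0,0,0,0.05,0.0025,0.0025,0.0625,0,0,0]' > path.dat && python3 nudge.py path.dat && echo '[0.05,0,0,0.0038,0,0,0,0.05,0,0,0.0075,0,0,0,0.05,0,0,0.0113,0,0,0,0.05,0,0,0.015,0,0,0,0.05,0,0,0.0175,0,0,0]' > path.dat && python3 nudge.py path.dat && echo '[0.05,0,0,0,0,0,0,0.05,0,0,0,0,0,0]' > path.dat && python3 nudge.py path.dat
python3 - <<'E'
from h import *
s=probe_bus.observe();print(s["position"],s["force"])
i=viewer.grab_frame("scene");cv2.imwrite("pics/s5.png",cv2.resize(i[140:240,150:250],(500,500),interpolation=cv2.INTER_CUBIC))
E
```

```text
clock: 6.88
position: [0.4603, 0.2506, 0.1347]
tool_rot: [-3.141, -0.001, 2.92]
force: [0.4, -0.0, -0.8]
grip_width: 0.0577
finger_force: 44.1
clock: 7.5
position: [0.4605, 0.2509, 0.1211]
tool_rot: [3.142, 0.0, 2.92]
force: [0.3, 1.4, -0.5]
grip_width: 0.058
finger_force: 44.2
clock: 7.75
position: [0.4605, 0.2508, 0.1213]
tool_rot: [-3.142, -0.0, 2.92]
force: [0.2, -0.5, -1.1]
grip_width: 0.0579
finger_force: 44.1
[0.46047224 0.2508205  0.12132752] [ 0.15039808 -0.45177355 -1.10275816]
```

View pics/s5.png

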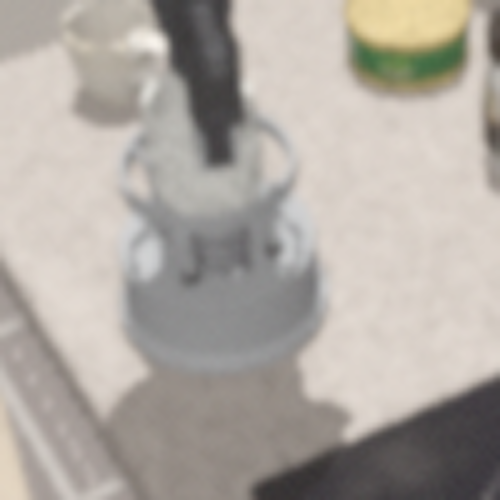

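The crop shows the dish meeting the stack upright inside the collar, at ~4.5 mm press by measurement. Press 2 mm more, open, wait for settling, then raise.

Scaled: 0.002 m / 0.8 = 0.0025.

```bash
echo '[0.05,0,0,0.0025,0,0,0,0.05,0,0,0.0025,0,0,0]' > path.dat && python3 nudge.py path.dat && echo '[0.085,0,0,0.0025,0,0,0,0.085,0,0,0.0025,0,0,0,0.085,0,0,0,0,0,0,0.085,0,0,0,0,0,0,0.085,0,0,0,0,0,0]' > path.dat && python3 nudge.py path.dat && echo '[0.085,0,0,0,0,0,0,0.085,0,0,-0.025,0,0,0,0.085,0,0,-0.0625,0,0,0,0.085,0,0,-0.1125,0,0,0,0.085,0,0,-0.1563,0,0,0]' > path.dat && python3 nudge.py path.dat && echo '[0.085,0,-0.0375,0,0,0,0,0.085,0,-0.075,0,0,0,0,0.085,0,-0.075,0,0,0,0,0.085,0,-0.075,0,0,0,0,0.085,0,-0.075,0,0,0,0]' > path.dat && python3 nudge.py path.dat
python3 - <<'E'
from fit import *
v=[(viewer.grab_frame("wrist"),viewer.calibration("wrist")),(viewer.grab_frame("scene"),viewer.calibration("scene")),(viewer.grab_frame("top"),viewer.calibration("top"))]
cv2.imwrite("pics/w6.png",v[0][0])
for q in(v[:1],v[:2],v): print(fit(q,[.4595,.2505,.125],RIM,(.015,.015,.04)))
b=fit(v[1:],[.523,-.262,.036],RIM); print("B",b)
E
```

```text
clock: 8.05
position: [0.4604, 0.2508, 0.1192]
tool_rot: [-3.141, -0.0, 2.92]
force: [0.2, -0.1, -1.3]
grip_width: 0.0582
finger_force: 44.1
clock: 8.68
position: [0.4605, 0.2509, 0.1194]
tool_rot: [3.141, 0.0, 2.92]
force: [-0.5, -0.2, -1.1]
grip_width: 0.0851
finger_force: 0.0
clock: 9.3
position: [0.4605, 0.2508, 0.2457]
tool_rot: [3.141, 0.0, 2.92]
force: [0.7, 0.3, -0.0]
grip_width: 0.0854
finger_force: 0.0
clock: 9.93
position: [0.4473, 0.193, 0.2442]
tool_rot: [-3.142, -0.0, 2.921]
force: [1.0, 0.1, -0.3]
grip_width: 0.0852
finger_force: 0.0
(array([0.46117903, 0.25288383, 0.12559636]), np.float64(-61.425223714281074))
(array([0.45968322, 0.2522954 , 0.12922286]), np.float64(-71.2681719699319))
(array([0.45967989, 0.2522947 , 0.12924031]), np.float64(-72.07781327828886))
B (array([ 0.52206157, -0.26350315,  0.03364623]), np.float64(-65.02260075138882))
```

View pics/w6.png

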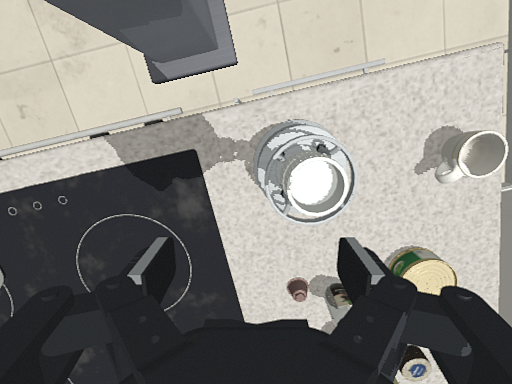

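Ramekin A is nested and level at (315,184) inside the collar, rim at 0.126–0.129, so the carrier has sunk. Now to B.

Scaled: -0.21 m / 0.8 = -0.2625, -0.165 m / 0.8 = -0.2063.

```bash
echo '[0.085,-0.0188,-0.0688,0,0,0,0,0.085,-0.0375,-0.1375,0,0,0,0,0.085,-0.0563,-0.2063,0,0,0,0,0.085,-0.075,-0.2625,0,0,0,0,0.085,-0.075,-0.2625,0,0,0,0]' > path.dat && python3 nudge.py path.dat
python3 - <<'E'
from fit import *
c=viewer.calibration("wrist");cv2.imwrite("pics/w7.png",viewer.grab_frame("wrist"));np.save("w7.npy",c,allow_pickle=True)
E
echo '[0.085,-0.0188,-0.0688,0,0,0,0,0.085,-0.0375,-0.1375,0,0,0,0,0.085,-0.0563,-0.2,0,0,0,0,0.085,-0.0713,-0.2563,0,0,0,0,0.085,-0.0713,-0.2563,0,0,0,0]' > path.dat && python3 nudge.py path.dat && echo '[0.085,0,0,0,0,0,0,0.085,0,0,0,0,0,0]' > path.dat && python3 nudge.py path.dat
python3 - <<'E'
from fit import *
w6,w7=cv2.imread("pics/w6.png"),load("w7")
w=(viewer.grab_frame("wrist"),viewer.calibration("wrist"));s=(viewer.grab_frame("scene"),viewer.calibration("scene"));t=(viewer.grab_frame("top"),viewer.calibration("top"))
cv2.imwrite("pics/w8.png",w[0])
for q in([w],[w,s,t],[w,w7]): print("B",fit(q,[.523,-.263,.036],RIM))
for q in([w7],[w7,s,t]): print("A",fit(q,[.46,.251,.125],RIM,(.015,.015,.02)))
print(probe_bus.observe()["qpos"]); print(tool([.522,-.2635,.06]))
E
```

```text
clock: 10.7
position: [0.4596, -0.0289, 0.2444]
tool_rot: [-3.141, 0.0, 2.915]
force: [0.2, -0.1, -0.1]
grip_width: 0.0852
finger_force: 0.0
clock: 11.38
position: [0.4701, -0.2403, 0.244]
tool_rot: [-3.141, -0.0, 2.917]
force: [-0.0, 0.6, 0.5]
grip_width: 0.0853
finger_force: 0.0
clock: 11.62
position: [0.4706, -0.2367, 0.2442]
tool_rot: [3.141, -0.0, 2.922]
force: [0.4, -0.2, -0.5]
grip_width: 0.0848
finger_force: 0.0
B (array([ 0.52497943, -0.26374145,  0.03283173]), np.float64(-65.52976597041751))
B (array([ 0.52348635, -0.26341986,  0.03220181]), np.float64(-110.44483495751805))
B (array([ 0.52419555, -0.26367864,  0.03435639]), np.float64(-131.00146655945434))
A (array([0.44728499, 0.236     , 0.1064267 ]), np.float64(-25.155201371675716))
A (array([0.4577699 , 0.25172695, 0.13071573]), np.float64(-35.74995947319277))
[ 0.02121322  0.3782633   0.44041844  1.86007619 -0.19571187  0.94551709
  1.89991657]
[-0.05606251 -0.01422229  0.18438466]
```

Scaled: 0.18 m / 0.8 = 0.225, -0.058 m / 0.8 = -0.0725.

```bash
echo '[0.085,-0.0363,-0.0088,0.0625,0,0,0,0.085,-0.0725,-0.0181,0.125,0,0,0,0.085,-0.0725,-0.0181,0.1813,0,0,0,0.085,-0.0725,-0.0181,0.225,0,0,0,0.085,-0.0725,-0.0181,0.225,0,0,0]' > path.dat && python3 nudge.py path.dat && echo '[0.085,0,0,0,0,0,0]' > path.dat && python3 nudge.py path.dat
python3 - <<'E'
from h import *
print(tool([.524,-.2637,.006]))
E
```

```text
clock: 12.4
position: [0.5223, -0.2643, 0.0625]
tool_rot: [3.141, -0.004, 2.92]
force: [-0.0, 0.3, 0.5]
grip_width: 0.0851
finger_force: 0.0
clock: 12.52
position: [0.5241, -0.2654, 0.0657]
tool_rot: [-3.141, 0.001, 2.92]
force: [-0.4, 0.1, 1.2]
grip_width: 0.0848
finger_force: 0.0
[0.0005893  0.00162663 0.05973055]
```

Scaled: 0.06 m / 0.8 = 0.075, 0.048 m / 0.8 = 0.06.

```bash
echo '[0.085,0,0.0013,0.0313,0,0,0,0.085,0,0.0013,0.06,0,0,0,0.085,0,0.0013,0.075,0,0,0,0.085,0,0.0013,0.075,0,0,0]' > path.dat && python3 nudge.py path.dat 40 && echo '[0.05,0,0,0,0,0,0,0.05,0,0,0,0,0,0,0.05,0,0,0,0,0,0,0.05,0,0,0,0,0,0,0.05,0,0,0,0,0,0]' > path.dat && python3 nudge.py path.dat 40 && echo '[0.05,0,0,-0.0125,0,0,0,0.05,0,0,-0.05,0,0,0,0.05,0,0,-0.1125,0,0,0,0.05,0,0,-0.175,0,0,0,0.05,0,0,-0.225,0,0,0]' > path.dat && python3 nudge.py path.dat && echo '[0.05,0,0,0,0,0,0,0.05,0,0,0,0,0,0]' > path.dat && python3 nudge.py path.dat
python3 - <<'E'
from fit import *
s=probe_bus.observe();c=viewer.calibration("wrist");i=viewer.grab_frame("wrist");cv2.imwrite("pics/w9.png",i);p=s["position"]
x,f=fit([(i,c)],p+[0,0,.03],RIM,(.01,.01,.015)); print(x,f,x-p,tool([.46,.251,.186]))
s=(viewer.grab_frame("scene"),viewer.calibration("scene"));t=(viewer.grab_frame("top"),viewer.calibration("top"))
for q in([s,t],[t],[s]): print("A",fit(q,[.46,.251,.125],RIM,(.015,.015,.02)))
E
```

```text
clock: 13.02
position: [0.524, -0.2643, 0.0049]
tool_rot: [-3.141, 0.0, 2.92]
force: [-0.5, 0.1, 0.2]
grip_width: 0.0852
finger_force: 0.0
clock: 13.65
position: [0.5243, -0.2645, 0.0058]
tool_rot: [-3.142, 0.002, 2.92]
force: [-3.4, 1.7, 13.7]
grip_width: 0.0596
finger_force: 40.1
clock: 14.28
position: [0.5237, -0.2644, 0.1872]
tool_rot: [-3.141, 0.002, 2.919]
force: [-0.6, 0.1, -0.9]
grip_width: 0.0599
finger_force: 43.8
clock: 14.52
position: [0.5235, -0.2639, 0.1842]
tool_rot: [3.141, -0.0, 2.92]
force: [-0.4, -0.6, -0.9]
grip_width: 0.0598
finger_force: 43.8
[ 0.52270956 -0.26310213  0.2141435 ] -70.91501939273749 [-0.00076483  0.00078878  0.0299206 ] [ 0.17493155  0.48835229 -0.0019999 ]
A (array([0.45804702, 0.25197083, 0.12952406]), np.float64(-39.65939774831669))
A (array([0.459367  , 0.25508641, 0.105     ]), np.float64(-31.98822226826421))
A (array([0.46384692, 0.266     , 0.11779719]), np.float64(-12.798509043201484))
```

Scaled: 0.235 m / 0.8 = 0.2938, 0.185 m / 0.8 = 0.2313.

```bash
echo '[0.05,0.0125,0.0438,-0.0063,0,0,0,0.05,0.035,0.1063,-0.0125,0,0,0,0.05,0.0575,0.1688,-0.025,0,0,0,0.05,0.08,0.2313,-0.0375,0,0,0,0.05,0.1025,0.2938,-0.05,0,0,0]' > path.dat && python3 nudge.py path.dat && echo '[0.05,0.0175,0.05,0,0,0,0,0.05,0.0313,0.0938,0,0,0,0,0.05,0.0413,0.125,0,0,0,0,0.05,0.0413,0.125,0,0,0,0,0.05,0.0413,0.125,0,0,0,0]' > path.dat && python3 nudge.py path.dat
python3 - <<'E'
from fit import *
w=(viewer.grab_frame("wrist"),viewer.calibration("wrist"));cv2.imwrite("pics/w10.png",w[0]);np.save("w10.npy",w[1],allow_pickle=True)
s=(viewer.grab_frame("scene"),viewer.calibration("scene"));t=(viewer.grab_frame("top"),viewer.calibration("top"))
for q in([w],[w,s,t]): print("A",fit(q,[.46,.251,.125],RIM,(.012,.012,.02)),"col",fit(q,[.46,.2505,.1065],COL,(.01,.01,.01)))
print(tool([.46,.251,.19]))
E
```

```text
clock: 15.3
position: [0.4947, -0.0154, 0.224]
tool_rot: [-3.141, -0.001, 2.92]
force: [1.3, 0.0, -0.7]
grip_width: 0.0598
finger_force: 43.8
clock: 15.92
position: [0.4851, 0.0872, 0.2239]
tool_rot: [-3.141, -0.001, 2.919]
force: [-0.2, 0.2, -2.0]
grip_width: 0.0595
finger_force: 43.8
A (array([0.45995116, 0.25464031, 0.12585676]), np.float64(-65.77665603473936)) col (array([0.46028054, 0.25231505, 0.10297193]), np.float64(-45.35892256540714))
A (array([0.45914082, 0.25252925, 0.12917238]), np.float64(-100.90993179906198)) col (array([0.45958581, 0.25087162, 0.10580319]), np.float64(-62.44236142884854))
[0.06095701 0.15436692 0.03412891]
```

View pics/w10.png

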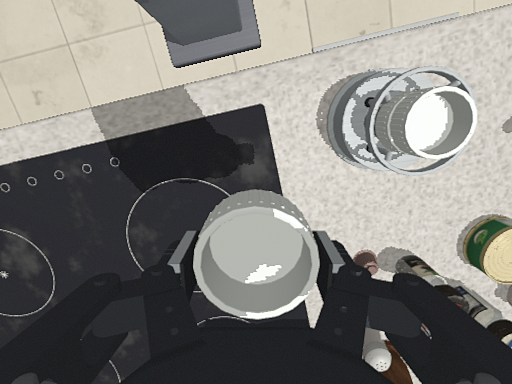

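The stacked dish sits level at (438,122) in the collar; held dish B at (257,260). Moving over the stack.

Scaled: 0.154 m / 0.8 = 0.1925, 0.061 m / 0.8 = 0.0763.

```bash
echo '[0.05,0.0175,0.0438,0.0063,0,0,0,0.05,0.0375,0.0938,0.0188,0,0,0,0.05,0.0588,0.15,0.0313,0,0,0,0.05,0.0763,0.1925,0.0425,0,0,0,0.05,0.0763,0.1925,0.0425,0,0,0]' > path.dat && python3 nudge.py path.dat && echo '[0.05,0,0,0,0,0,0,0.05,0,0,0,0,0,0,0.05,0,0,0,0,0,0]' > path.dat && python3 nudge.py path.dat
python3 - <<'E'
from fit import *
s=probe_bus.observe();p=s["position"];w=(viewer.grab_frame("wrist"),viewer.calibration("wrist"))
x,f=fit([w],p+[0,0,.03],RIM,(.01,.01,.015)); print(p,x,x-p)
print(R.from_euler("xyz",s["tool_rot"]).inv().apply([.4594,.252,.1575]-x))
E
```

```text
clock: 16.7
position: [0.4587, 0.2535, 0.1894]
tool_rot: [-3.141, -0.001, 2.923]
force: [-0.6, 0.3, -1.3]
grip_width: 0.0597
finger_force: 43.9
clock: 17.08
position: [0.4599, 0.2508, 0.1905]
tool_rot: [3.141, 0.0, 2.919]
force: [-0.3, 0.8, -1.4]
grip_width: 0.0594
finger_force: 43.9
[0.45994875 0.25084353 0.19054446] [0.45878221 0.25169787 0.22094591] [-0.00116654  0.00085434  0.03040145]
[-0.00051713  0.00041485  0.06344617]
```

Scaled: 0.054 m / 0.8 = 0.0675, 0.046 m / 0.8 = 0.0575.

```bash
echo '[0.05,0,0,0.0213,0,0,0,0.05,0,0,0.0425,0,0,0,0.05,0,0,0.0575,0,0,0,0.05,0,0,0.0675,0,0,0,0.05,0,0,0.0675,0,0,0]' > path.dat && python3 nudge.py path.dat && echo '[0.05,0,0,0.005,0,0,0,0.05,0,0,0.0088,0,0,0,0.05,0,0,0.0125,0,0,0,0.05,0,0,0.0163,0,0,0,0.05,0,0,0.02,0,0,0]' > path.dat && python3 nudge.py path.dat && echo '[0.05,0,0,0,0,0,0,0.05,0,0,0,0,0,0]' > path.dat && python3 nudge.py path.dat
python3 - <<'E'
from fit import *
s=probe_bus.observe();p=s["position"];w=(viewer.grab_frame("wrist"),viewer.calibration("wrist"))
x,f=fit([w],p+[0,0,.03],RIM,(.01,.01,.015)); print(p,x,x-p,s["force"])
E
```

```text
clock: 17.75
position: [0.4595, 0.2513, 0.136]
tool_rot: [-3.141, -0.0, 2.92]
force: [-0.6, -0.0, -1.7]
grip_width: 0.0597
finger_force: 43.9
clock: 18.38
position: [0.4597, 0.2516, 0.1201]
tool_rot: [3.141, 0.0, 2.92]
force: [0.4, 1.4, -0.7]
grip_width: 0.0596
finger_force: 43.9
clock: 18.62
position: [0.4595, 0.2515, 0.1203]
tool_rot: [-3.141, -0.0, 2.92]
force: [-0.2, -1.0, -0.9]
grip_width: 0.0599
finger_force: 43.9
[0.4595403  0.2514607  0.12029704] [0.45841667 0.2521579  0.15076073] [-0.00112364  0.0006972   0.03046369] [-0.18096185 -1.00750323 -0.90400567]
```

Scaled: -0.16 m / 0.8 = -0.2, -0.13 m / 0.8 = -0.1625.

```bash
echo '[0.085,0,0,0,0,0,0,0.085,0,0,0,0,0,0,0.085,0,0,0,0,0,0,0.085,0,0,0,0,0,0,0.085,0,0,0,0,0,0]' > path.dat && python3 nudge.py path.dat && echo '[0.085,0,0,0,0,0,0,0.085,0,0,-0.025,0,0,0,0.085,0,0,-0.0625,0,0,0,0.085,0,0,-0.1125,0,0,0,0.085,0,0,-0.1563,0,0,0]' > path.dat && python3 nudge.py path.dat && echo '[0.085,0,-0.0375,0,0,0,0,0.085,0,-0.1,0,0,0,0,0.085,0,-0.1625,0,0,0,0,0.085,0,-0.2,0,0,0,0,0.085,0,-0.2,0,0,0,0]' > path.dat && python3 nudge.py path.dat && echo '[0.085,0,0,0,0,0,0,0.085,0,0,0,0,0,0,0.085,0,0,0,0,0,0,0.085,0,0,0,0,0,0,0.085,0,0,0,0,0,0]' > path.dat && python3 nudge.py path.dat
python3 - <<'E'
from fit import *
w=(viewer.grab_frame("wrist"),viewer.calibration("wrist"));cv2.imwrite("pics/w11.png",w[0])
s=(viewer.grab_frame("scene"),viewer.calibration("scene"));t=(viewer.grab_frame("top"),viewer.calibration("top"))
for q in([w],[w,s,t]): print("top",fit(q,[.46,.251,.13],RIM,(.012,.012,.03)))
a=cv2.resize(w[0][60:260,250:500],(500,400));b=cv2.resize(s[0][140:240,150:225],(300,400),interpolation=cv2.INTER_CUBIC)
cv2.imwrite("pics/c11.png",np.hstack([a,b]))
E
```

```text
clock: 19.3
position: [0.4596, 0.2515, 0.1203]
tool_rot: [-3.142, 0.0, 2.92]
force: [-0.2, -0.5, 0.0]
grip_width: 0.0848
finger_force: 0.0
clock: 19.92
position: [0.4596, 0.2514, 0.2467]
tool_rot: [3.141, 0.0, 2.92]
force: [0.3, 0.5, -0.4]
grip_width: 0.0851
finger_force: 0.0
clock: 20.55
position: [0.4241, 0.0937, 0.2456]
tool_rot: [3.141, 0.0, 2.917]
force: [0.2, 0.3, -0.8]
grip_width: 0.0852
finger_force: 0.0
clock: 21.18
position: [0.4244, 0.0956, 0.2453]
tool_rot: [-3.141, -0.0, 2.92]
force: [-0.2, 0.1, -0.7]
grip_width: 0.0852
finger_force: 0.0
top (array([0.4613303 , 0.25536677, 0.12478856]), np.float64(-65.44388085867728))
top (array([0.45870205, 0.25271734, 0.12973441]), np.float64(-96.61676440734921))
```

View pics/c11.png

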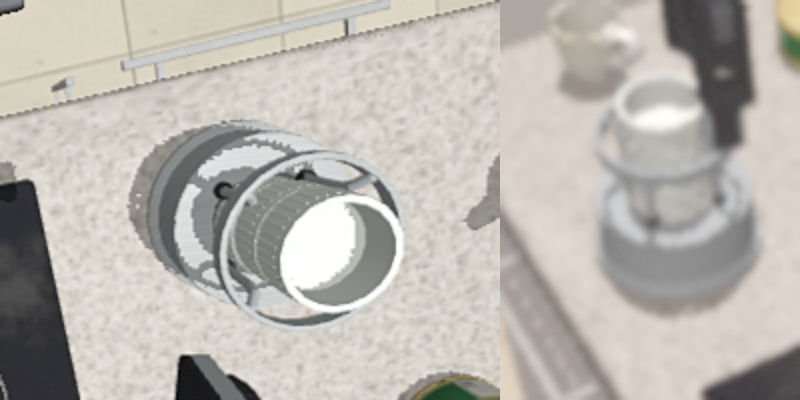

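The picture shows the two dishes stacked straight and level. The top rim is at (342,252) in the crop, about 0.128 m high, which means the carrier sank again. Handing in after a short settle.

```bash
echo '[0.085,0,0,0,0,0,0,0.085,0,0,0,0,0,0,0.085,0,0,0,0,0,0,0.085,0,0,0,0,0,0,0.085,0,0,0,0,0,0]' > path.dat && python3 nudge.py path.dat && python3 -c "
from workcell import bot, viewer, probe_bus, order
print(order.job_done())"
```

```text
clock: 21.95
position: [0.4244, 0.0954, 0.2453]
tool_rot: [-3.142, 0.0, 2.92]
force: [0.1, 0.1, 0.7]
grip_width: 0.0851
finger_force: 0.0
the job is handed in; nothing more can be done
None
```

Both ramekins are in the dispenser, level and nested on the stack in the last camera check, and I handed the job in at about 22 s; the hand-in returned no verdict.

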